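Test the green-capped valve spring on the bench spring tester

ROBOT

A 6-joint arm with a two-finger parallel gripper is mounted at the origin on the work surface. World frame = base frame: x ahead of the robot, y to its left, z up, the work surface at z = 0. Lengths are in mm, angles in rad, forces in N, time in s.
With the tool pointing down it reaches from about 325 to 900 mm from the base axis. Payload 6.1 kg.
Tool frame: the origin (TCP) lies between the finger pads; the fingertips stand 11 mm ahead of it and the grasp point (between the pads) lies 8 mm behind it; z points along the fingers, y is the direction in which the jaws open and shut (so a half turn about z gives the same grasp; the last joint's range is limited). The gripper opens to 87 mm and grips with 3 to 60 N. Pads are 19 mm wide; open, the fingers measure 117 mm over their backs; the gripper's body (75 mm by 190 mm) begins 51 mm behind the grasp point.
Start: joints at [1.127, 0.22, 1.526, -0, 1.395, -0.126], TCP at [195.297, 593.696, 211.338] pointing down, gripper open.
Joint ranges: [-2.98, 2.98], [-0.91, 2.08], [0.09, 2.57], [-1.24, 4.39], [0.2, 2.65], [-2.68, 2.68]. Speed limits (rad/s): [2.57, 2.57, 3.01, 3.14, 3.14, 3.14].

INTERFACE

Orientations are given as a unit quaternion [x, y, z, w].
In Python, from station import manip, camera, camera_info, ticket gives the robot as it stands.
- The arm moves only by the tool drive_tool, never from a script. Its arguments are lists of equal length, an entry for each row: "dp": the shift along the tool's x, y, z in m, a list of three; "delta_rot": the turn, a rotation vector about the tool's x, y, z in degrees, a list of three; "gripper": the opening in per cent of the stroke, from 0 (shut) to 100 (fully open). In form: {"dp": [[x, y, z], ...], "delta_rot": [[ax, ay, az], ...], "gripper": [gripper, ...]}. A call has exactly 8 rows; each row is the pose to reach, as a shift and turn from the pose commanded when the call began, along the tool's axes at that moment; what a row does not reach only later rows make up. A row lasts 1/10 s, in which the tool goes at most 50 mm and 8.59 degrees, less where a joint would pass 70% of its speed; a pose out of reach is approached as far as the arm can. A call with a gripper value outside its range is refused whole. The fingers move at their own pace and stop on an object; "newtons" is the grip in N (left out, the last holds). Time passes only in rows, so rows that repeat a pose let the fingers close, or fill a call up. It gives the time, the measured TCP pose, the force and the opening at its end, in the units of the state.
- manip.get_obs(): the state, without advancing time (a new reading comes with each control period).
- camera(name): name is "scene" or "top"; returns the picture (420x560x3 uint8, blue, green, red); there is no depth.
- camera_info(name): a dict with "K" (3x3 intrinsics, pixels), "position" and "attitude" of the camera in the world. Camera axes: x right, y up, looking along -z (the intrinsics and any distortion apply to the point x, -y, -z); pixel columns grow to the right and rows downward; lengths in mm; the calibration is good to about 2 mm. A picture is of the moment at which its call begins. camera_info takes no time and is no camera call.
- ticket.sign_off(): hands the job in, once; it reports no verdict.
The state is a dict: "time": time; "q": joint angles; "joint_velocities": joint speeds; "tau": joint torques, N m; "tool_pos": TCP position; "ee_rot": TCP orientation; "contact_force": force on the tool from outside, world axes, zero at the start; "ft_torque": the same for the moment, N m; "width": finger opening in mm.
Only numpy, scipy, OpenCV 4.12 (cv2) and the standard library are available. Lean on these libraries where they do the work, as an engineer would, in place of code of your own. Each camera call takes 0.05 s, during which the arm holds its last target.

TASK

Take the valve spring with the green cap from the grey tray, stand it on the middle of the spring tester's round steel plate, and press its cap straight down until the top of the cap is level with the orange band on the height post. Hold it there for about a second so that the dial shows the force, then let the spring come back up and leave it standing free on the plate.

Things in the scene. Friction and masses are not known exactly. Their poses are not given: they have to be found in the camera images.
- spring_green: Valve spring cartridge, 78 mm tall, about 120 g, upright on a grey tray 6 mm thick, in a row with two like it (blue and red caps) about 100 mm apart. White round foot 46 mm across and 8 mm thick, steel coil 31 mm across, green round cap 34 mm across and 24 mm tall at the top: lift it by the cap, which does not pull off. Origin: centre of the foot's underside; z up along the spring.
- spring_green_top (a point): Centre of the flat top of the green cap, 78 mm above the foot's underside when relaxed. The cap slides straight down the spring, at most 38 mm, and springs back by itself: 500 N/m plus 1 N preload, about 12 N at mid band. It may be pressed while held between the fingers, or from above with the fingers closed.
- plate_top (a point): Centre of the top of the tester's round steel plate, 80 mm across, 52 mm above the bench. z up, x to the height post: centre 75 mm away, 30 mm wide, 12 mm thick, its top 78 mm above the plate, its orange band 48 to 62 mm above the plate. The plate sinks 1 mm per 6 N (5.5 mm at most). The base round it is 40 mm high; the flat dial lies on it 112 mm off along -y.
- needle (a joint): Red needle of the tester's dial, in rad: 0 with the plate empty, 0.12 more per newton pressing on the plate (about 0.15 with the spring standing on it, about 1.6 with the spring pressed to mid band).
There are look-alikes about, which are no part of the job. Leave any yellow look-alike of the spring_green alone.

How it is judged (in metres and radians):
On the way:
1. the green-capped spring stands on the plate and the top of its cap is held level with the orange band, the dial showing the force (z of spring_green_top in the frame of plate_top between 0.047 and 0.063 m and horizontal distance between spring_green and plate_top below 0.02 m and angle between spring_green's own z axis and vertical below 0.18 rad and value of joint needle above 0.6 rad), for 0.6 s.
At the end, for the whole second after the job is handed in: After having been held for 0.6 s with its cap's top 47 to 63 mm above the plate, the green-capped spring stands on the plate, its foot's centre within 20 mm of the plate's centre, upright within 10 degrees, at rest and relaxed (cap top more than 70 mm above the plate, needle below 0.35 rad) (horizontal distance between spring_green and plate_top below 0.02 m and z of spring_green in the frame of plate_top between -0.005 and 0.005 m and angle between spring_green's own z axis and vertical below 0.18 rad and z of spring_green_top in the frame of plate_top above 0.07 m and value of joint needle below 0.35 rad and linear speed of spring_green below 0.03 m/s); the robot touches nothing.
It also fails if it takes over 40 s, if anything falls off the work surface, if the arm or the gripper's body presses on something with over 40 N, if the wrist force passes 120 N, or if a joint passes its speed limit or range.

## Working session

There is one attempt and no reset: what is moved stays moved. The work goes in short steps, Python scripts to look and compute and a tool call to move; the robot and the scene stay as the last step left them, time stands still between calls to the robot, and variables do not carry over. Pictures are saved under pics/ and viewed, and the job is handed in when it is done.

Besides the shell and the picture viewer there is one more tool, called after "Request:" as name(argument=value, ...), one argument or row to a line, values as JSON. drive_tool: Moves the arm, as the interface text tells. Its arguments: {"type":"object","properties":{"dp":{"type":"array","items":{"type":"array","items":{"type":"number"}}},"delta_rot":{"type":"array","items":{"type":"array","items":{"type":"number"}}},"gripper":{"type":"array","items":{"type":"number"}},"newtons":{"type":"number"}},"required":["dp","delta_rot","gripper"]}

```bash
mkdir -p pics; python3 - <<'E'
from station import manip, camera, camera_info
import cv2
print(manip.get_obs())
for n in ("scene","top"):
    cv2.imwrite(f"pics/{n}0.png",camera(n)); print(n,camera_info(n))
E
```

```text
{'time': 0.0, 'q': array([ 1.12692919e+00,  2.21243780e-01,  1.52759961e+00, -3.09213949e-05,
        1.39466971e+00, -1.26087720e-01]), 'joint_velocities': array([-0.0003106 ,  0.00029679, -0.00059865,  0.00139651,  0.00102474,
       -0.00072479]), 'tau': array([-1.32125315e-03, -4.94609106e+01, -3.87372530e+01,  6.98041753e-02,
        5.68153861e-02, -1.09183006e-04]), 'tool_pos': array([195.02025114, 593.13175201, 210.23241109]), 'ee_rot': array([ 1.58219236e-01,  9.87403540e-01, -9.25773400e-04, -2.55347816e-04]), 'contact_force': array([-0.67611878,  0.70581511, -0.34207827]), 'ft_torque': array([-0.00436419,  0.07151236,  0.02242873]), 'width': 86.8844296048112}
scene {'K': array([[463.10636408,   0.        , 275.23163478],
       [  0.        , 463.10636408, 209.29295466],
       [  0.        ,   0.        ,   1.        ]]), 'position': array([1346.34663608, -169.99608186,  779.84556992]), 'attitude': array([0.34120528, 0.26569261, 0.53219949, 0.72783933])}
top {'K': array([[514.45020865,   0.        , 282.89721568],
       [  0.        , 514.45020865, 204.83611198],
       [  0.        ,   0.        ,   1.        ]]), 'position': array([ 314.15301545,   52.35476815, 1309.92031468]), 'attitude': array([ 0.06207926, -0.05671083, -0.69798609,  0.71115783])}
```

View pics/scene0.png

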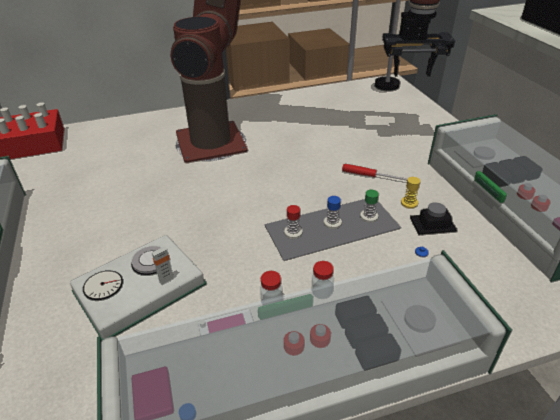

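View pics/top0.png

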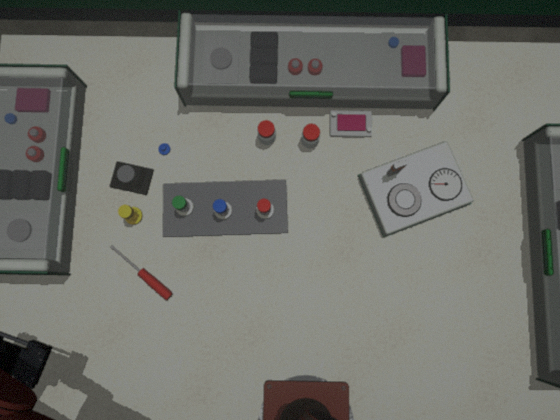

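```bash
cat > h.py <<'E'
import numpy as np, cv2
from scipy.spatial.transform import Rotation as R
from station import camera_info
I={n:camera_info(n) for n in("scene","top")}
def ray(n,u,v):
    i=I[n];K=i["K"];d=np.array([(u-K[0,2])/K[0,0],-(v-K[1,2])/K[1,1],-1.])
    return np.array(i["position"]),R.from_quat(i["attitude"]).apply(d)
def onz(n,u,v,z):
    p,d=ray(n,u,v);return p+d*(z-p[2])/d[2]
def proj(n,P):
    i=I[n];c=R.from_quat(i["attitude"]).inv().apply(np.array(P)-i["position"]);K=i["K"]
    return K[0,0]*c[0]/-c[2]+K[0,2],K[1,1]*-c[1]/-c[2]+K[1,2]
def tri(a,b):
    (p,d),(q,e)=ray("scene",*a),ray("top",*b)
    s=np.linalg.lstsq(np.c_[d,-e],q-p,rcond=None)[0];A=p+d*s[0];B=q+e*s[1];return (A+B)/2,np.linalg.norm(A-B)
def blobs(img,lo,hi,amin=15):
    h=cv2.cvtColor(img,cv2.COLOR_BGR2HSV);m=cv2.inRange(h,lo,hi)
    n,l,s,c=cv2.connectedComponentsWithStats(m)
    return [(s[i].tolist(),c[i].round(1).tolist()) for i in range(1,n) if s[i][4]>=amin]
E
python3 - <<'E'
from h import *
for n in("scene","top"):
    im=cv2.imread(f"pics/{n}0.png"); print(n,blobs(im,(45,90,40),(80,255,255)),'orange',blobs(im,(5,120,120),(18,255,255),4))
    x,y={"scene":(60,220),"top":(350,130)}[n]
    a=cv2.resize(im[y:y+110,x:x+150],None,fx=5,fy=5,interpolation=cv2.INTER_CUBIC);cv2.imwrite(f"pics/{n}_t.png",a)
    x,y={"scene":(330,160),"top":(100,150)}[n]
    a=cv2.resize(im[y:y+80,x:x+110],None,fx=7,fy=7,interpolation=cv2.INTER_CUBIC);cv2.imwrite(f"pics/{n}_s.png",a)
E
```

```text
scene [([475, 171, 32, 32, 328], [490.6, 185.7]), ([365, 190, 13, 14, 150], [371.2, 196.4]), ([442, 251, 69, 80, 187], [477.1, 291.9]), ([184, 282, 22, 14, 28], [194.9, 288.5]), ([112, 296, 71, 40, 91], [146.9, 315.8]), ([490, 332, 20, 39, 52], [499.1, 351.0]), ([98, 337, 4, 83, 183], [98.7, 380.0])] orange []
top [([369, 5, 13, 7, 22], [375.1, 7.7]), ([445, 14, 3, 27, 46], [446.1, 25.9]), ([290, 91, 43, 6, 184], [310.4, 93.3]), ([57, 147, 10, 44, 234], [61.5, 168.7]), ([172, 196, 14, 13, 138], [178.6, 202.0]), ([544, 229, 9, 46, 265], [548.6, 252.0]), ([0, 271, 11, 2, 16], [5.1, 271.6]), ([12, 271, 18, 3, 23], [20.5, 272.1])] orange []
```

View pics/scene_t.png

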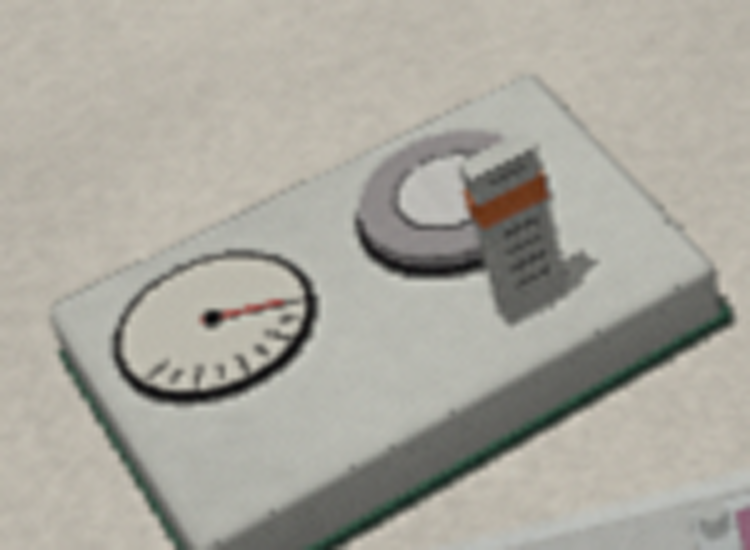

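View pics/top_t.png

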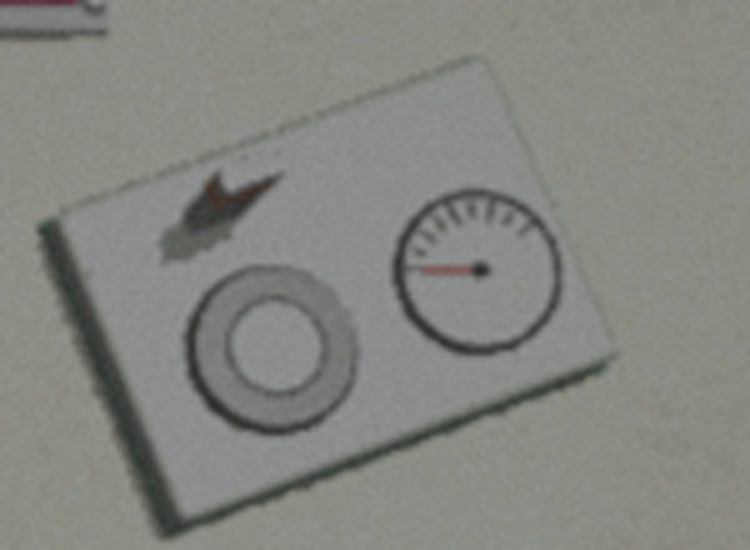

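View pics/top_s.png

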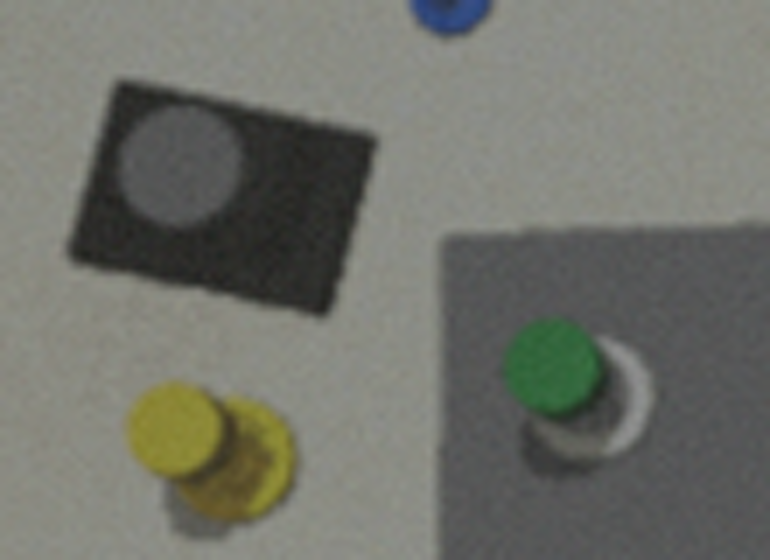

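View pics/scene_s.png

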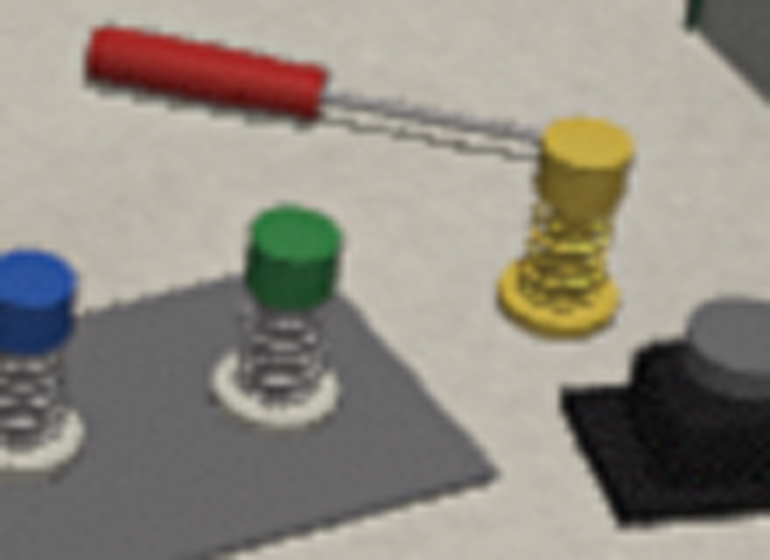

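```bash
python3 - <<'E'
from h import *
c=lambda x,y,ox,oy,f:((x+.5)/f-.5+ox,(y+.5)/f-.5+oy)
g=c(553,367,100,150,7); gs=c(295,235,330,160,7)
print("cap top view",g,onz("top",*g,84),"scene",onz("scene",*gs,84),"tri",tri(gs,g))
f=onz("top",*c(590,397,100,150,7),14);print("foot top",f)
p=c(275,345,350,130,5); P=onz("top",*p,52);print("plate",p,P,"outer", onz("top",*c(276,346,350,130,5),52))
D=onz("top",*c(480,270,350,130,5),42);print("dial",D,np.linalg.norm((D-P)[:2]))
ay=(P-D)[:2];ay/=np.linalg.norm(ay);ax=np.array([ay[1],-ay[0]]);print("x axis",ax,"y",ay)
print("other caps",onz("top",220,206,84),onz("top",264,206,84),"yellow",onz("top",125,211,78))
# scene check
im=cv2.imread("pics/scene_t.png")
def d(Q,col):
    u,v=proj("scene",Q);cv2.circle(im,(int((u-60+.5)*5),int((v-220+.5)*5)),1,col,-1)
for t in np.linspace(0,6.28,80):
    for r in(40,):d(P+[r*np.cos(t),r*np.sin(t),0],(0,0,255))
for s in(-15,15):
    for z in(48,62,78):d(np.r_[P[:2]+ax*81+ay*s,52+z],(0,255,0)) ;d(np.r_[P[:2]+ax*69+ay*s,52+z],(255,0,0))
cv2.imwrite("pics/chk.png",im)
E
```

```text
cap top view (178.57142857142856, 202.0) [524.59085799 316.52376353  84.        ] scene [528.29174359 314.17360111  84.        ] tri (array([524.91314277, 316.69177735,  81.11475433]), np.float64(0.9395380694382126))
foot top [525.73560858 317.48595126  14.        ]
plate (404.6, 198.6) [ 548.83571144 -237.69024627   52.        ] outer [ 548.33994559 -238.17551277   52.        ]
dial [ 590.89423741 -343.63493817   42.        ] 113.98770700477846
x axis [0.92943963 0.36897423] y [-0.36897423  0.92943963]
other caps [516.59894605 215.7170101   84.        ] [518.53510997 109.3159906   84.        ] yellow [501.08376708 446.88027683  78.        ]
```

View pics/chk.png

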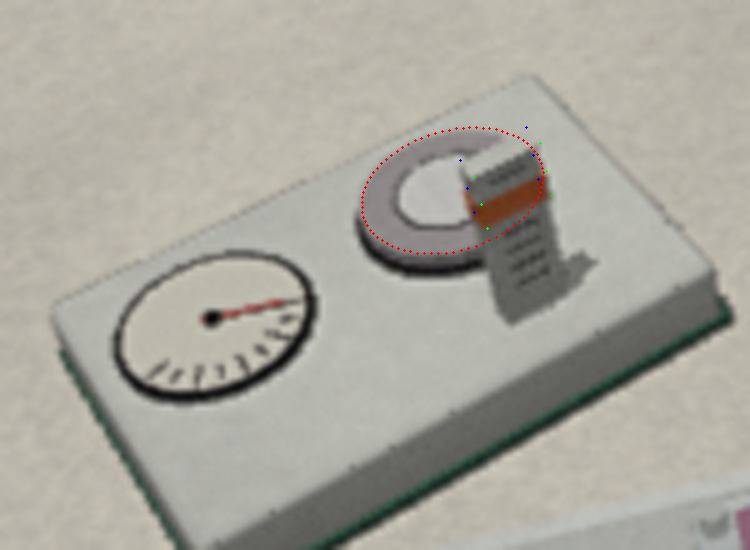

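Request:
drive_tool(
  dp=[
    [-0.03,-0.012,0],
    [-0.075,-0.03,0],
    [-0.12,-0.048,0],
    [-0.165,-0.066,0],
    [-0.21,-0.084,0],
    [-0.255,-0.102,0],
    [-0.3,-0.12,0],
    [-0.335,-0.134,0],
  ],
  delta_rot=[
    [0,0,0],
    [0,0,0],
    [0,0,0],
    [0,0,0],
    [0,0,0],
    [0,0,0],
    [0,0,0],
    [0,0,0],
  ],
  gripper=[85,85,85,85,85,85,85,85],
  newtons=45,
)

```text
time: 0.9
tool_pos: [473.3, 359.4, 210.9]
ee_rot: [0.159, 0.987, -0.0, -0.0]
contact_force: [0.5, 0.1, -0.4]
width: 74.2
```

```bash
cat >> h.py <<'E'
def shift(target):
    from station import manip
    o=manip.get_obs();r=R.from_quat(o["ee_rot"])
    print("t",round(o["time"],2),"pos",o["tool_pos"].round(1),"F",o["contact_force"].round(1),"w",round(o["width"],1),"q",o["q"].round(2),"yaxis",r.apply([0,1,0]).round(3),"z",r.apply([0,0,1]).round(3))
    if target is not None: print("shift",r.inv().apply(np.array(target)-o["tool_pos"]).round(1))
E
python3 -c "
from h import *
shift([525.5,316.3,150])"
```

```text
t 0.9 pos [473.3 359.4 210.9] F [ 0.5  0.1 -0.4] w 74.2 q [ 0.52  0.15  1.61 -0.    1.38 -0.73] yaxis [ 0.314  0.95  -0.001] z [-0.    -0.001 -1.   ]
shift [-63.1 -24.5  60.9]
```

Request:
drive_tool(
  dp=[
    [-0.03,-0.012,0.02],
    [-0.063,-0.0245,0.04],
    [-0.063,-0.0245,0.06],
    [-0.063,-0.0245,0.06],
    [-0.063,-0.0245,0.06],
    [-0.063,-0.0245,0.06],
    [-0.063,-0.0245,0.06],
    [-0.063,-0.0245,0.06],
  ],
  delta_rot=[
    [0,0,0],
    [0,0,0],
    [0,0,0],
    [0,0,0],
    [0,0,0],
    [0,0,0],
    [0,0,0],
    [0,0,0],
  ],
  gripper=[85,85,85,85,85,85,85,85],
)

```text
time: 1.7
tool_pos: [524.0, 319.6, 152.6]
ee_rot: [0.158, 0.987, 0.001, 0.001]
contact_force: [0.7, 0.3, -0.6]
width: 73.8
```

```bash
python3 - <<'E'
from h import *
from station import camera
shift([525.5,316.3,66])
for n in("scene","top"):
    im=camera(n);x,y={"scene":(300,110),"top":(110,140)}[n]
    cv2.imwrite(f"pics/{n}1.png",cv2.resize(im[y:y+120,x:x+160],None,fx=4,fy=4,interpolation=cv2.INTER_CUBIC))
E
```

```text
t 1.7 pos [524.  319.6 152.6] F [ 0.7  0.3 -0.6] w 73.8 q [ 0.42  0.24  1.62  0.    1.28 -0.83] yaxis [0.312 0.95  0.001] z [ 0.002  0.001 -1.   ]
shift [-2.3 -2.8 86.6]
```

View pics/scene1.png

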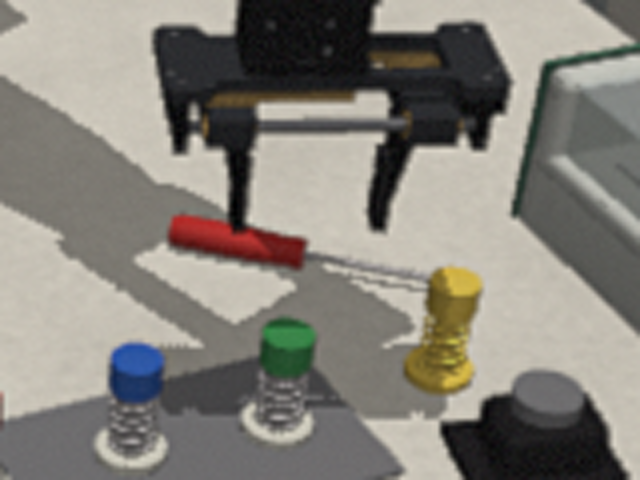

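View pics/top1.png

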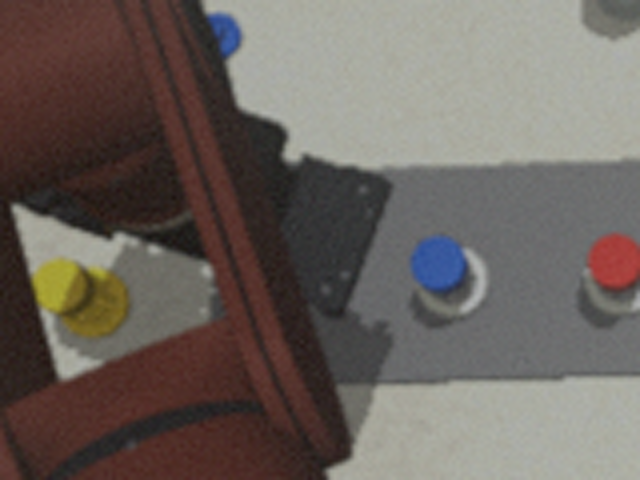

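```bash
python3 - <<'E'
from h import *
from station import camera
shift([525.5,316.3,66])
im=camera("scene");cv2.imwrite("pics/s1full.png",im)
shift([525.5,316.3,66])
print(proj("scene",(524,319.6,141.6)),proj("scene",(524-.312*37,319.6-.95*37,141.6)),proj("scene",(524+.312*37,319.6+.95*37,141.6)))
E
```

```text
t 1.8 pos [523.9 319.3 152.1] F [-0.5 -0.2  0.8] w 73.9 q [ 0.42  0.24  1.62 -0.    1.28 -0.83] yaxis [0.312 0.95  0.001] z [ 0.001  0.    -1.   ]
shift [-2.4 -2.4 86.1]
t 1.85 pos [523.8 319.1 151.9] F [-0.2  0.1  0.6] w 73.8 q [ 0.42  0.24  1.62  0.    1.28 -0.83] yaxis [0.312 0.95  0.001] z [ 0.001  0.    -1.   ]
shift [-2.4 -2.2 85.9]
(np.float64(375.50445408508614), np.float64(172.63520457026345)) (np.float64(360.1407719271251), np.float64(172.7565711517032)) (np.float64(390.8994000533696), np.float64(172.51359101796453))
```

```bash
python3 - <<'E'
from h import *
im=cv2.imread("pics/s1full.png")
x,y=340,130
a=cv2.resize(im[y:y+75,x:x+100],None,fx=8,fy=8,interpolation=cv2.INTER_NEAREST)
o=np.array([523.9,319.2]);yy=np.array([.312,.95])
for z in (141,152,160,211):
  for s in(-37,0,37):
    u,v=proj("scene",np.r_[o+yy*s,z]);cv2.circle(a,(int((u-x+.5)*8),int((v-y+.5)*8)),3,(0,255,0) if z!=152 else (0,0,255),-1)
cv2.imwrite("pics/s1z.png",a)
E
```

```text
(no output)
```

View pics/s1z.png

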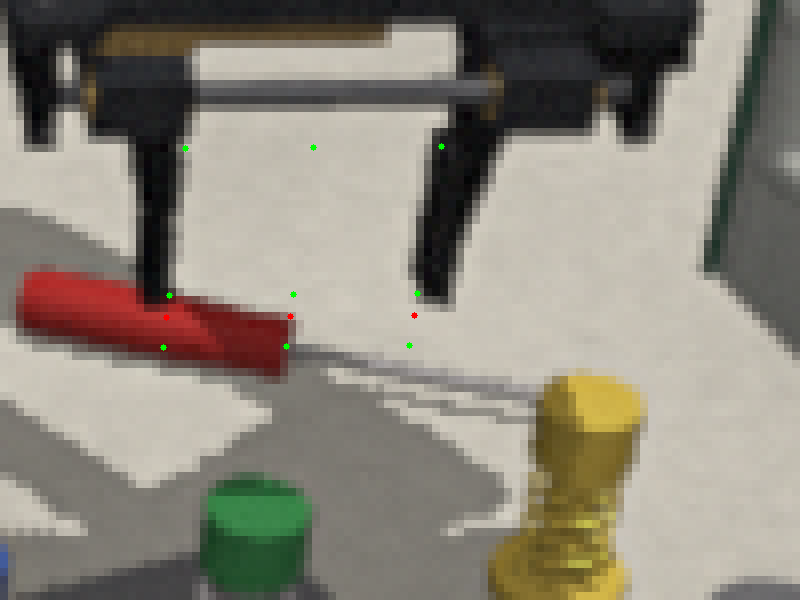

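```bash
python3 - <<'E'
from h import *
o=np.array([523.9,319.4]);yy=np.array([.312,.95]);xx=np.array([-.95,.312])
for z in (211,230,250,270): print(z,[tuple(np.round(proj("top",np.r_[o-yy*95+xx*s,z]),1)) for s in(-37.5,0,37.5)])
print("seen",(392/4+110,185/4+140),(201.5,202.8),(340/4+110,318/4+140))
# scene body top: left top corner
print([tuple(np.round(proj("scene",np.r_[o+yy*t-xx*37.5,z]),1)) for z in(211,230,250) for t in(-95,95)])
E
```

```text
211 [(np.float64(212.1), np.float64(190.3)), (np.float64(206.0), np.float64(206.4)), (np.float64(199.8), np.float64(222.6))]
230 [(np.float64(210.8), np.float64(188.6)), (np.float64(204.6), np.float64(204.9)), (np.float64(198.4), np.float64(221.4))]
250 [(np.float64(209.4), np.float64(186.7)), (np.float64(203.1), np.float64(203.3)), (np.float64(196.7), np.float64(220.1))]
270 [(np.float64(208.0), np.float64(184.8)), (np.float64(201.6), np.float64(201.6)), (np.float64(195.1), np.float64(218.7))]
seen (208.0, 186.25) (201.5, 202.8) (195.0, 219.5)
[(np.float64(339.2), np.float64(156.9)), (np.float64(423.6), np.float64(156.2)), (np.float64(339.7), np.float64(149.7)), (np.float64(425.2), np.float64(148.9)), (np.float64(340.3), np.float64(142.0)), (np.float64(426.8), np.float64(141.1))]
```

View pics/s1full.png

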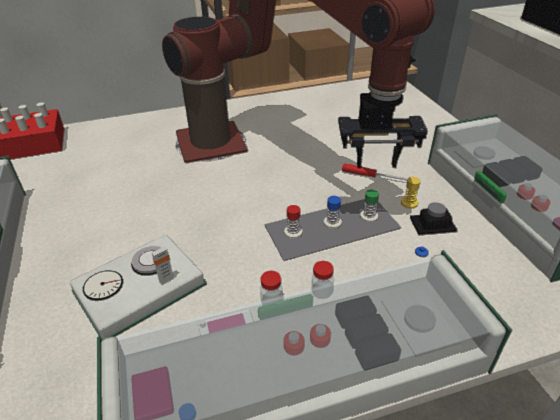

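```bash
python3 - <<'E'
from h import *
im=cv2.imread("pics/scene0.png")
x,y=370,20
a=cv2.resize(im[y:y+75,x:x+100],None,fx=8,fy=8,interpolation=cv2.INTER_NEAREST)
o=np.array([195,593.1]);yy=np.array([.312,.95])
for z in (199,210,218,269):
  for s in(-43,0,43):
    u,v=proj("scene",np.r_[o+yy*s,z]);cv2.circle(a,(int((u-x+.5)*8),int((v-y+.5)*8)),3,(0,255,0) if z!=210 else (0,0,255),-1)
cv2.imwrite("pics/s0z.png",a)
E
```

```text
(no output)
```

View pics/s0z.png

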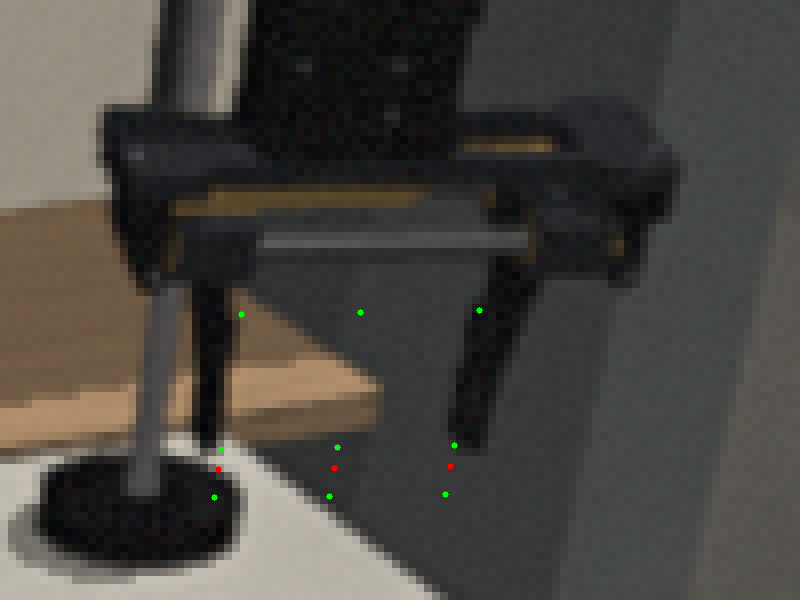

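Request:
drive_tool(
  dp=[
    [-0.002,-0.002,0.01],
    [-0.0025,-0.0025,0.03],
    [-0.0025,-0.0025,0.05],
    [-0.0025,-0.0025,0.065],
    [-0.0025,-0.0025,0.08],
    [-0.0025,-0.0025,0.09],
    [-0.0025,-0.0025,0.091],
    [-0.0025,-0.0025,0.091],
  ],
  delta_rot=[
    [0,0,0],
    [0,0,0],
    [0,0,0],
    [0,0,0],
    [0,0,0],
    [0,0,0],
    [0,0,0],
    [0,0,0],
  ],
  gripper=[85,85,85,85,85,85,85,85],
)

```text
time: 2.65
tool_pos: [525.6, 315.7, 60.4]
ee_rot: [0.158, 0.987, -0.0, -0.0]
contact_force: [0.2, -0.0, -0.2]
width: 74.2
```

```bash
python3 - <<'E'
from h import *
from station import camera
im=camera("scene")
shift([525.5,316.3,60])
cv2.imwrite(f"pics/s2.png",cv2.resize(im[140:240,310:440],None,fx=6,fy=6,interpolation=cv2.INTER_CUBIC))
E
```

```text
t 2.7 pos [526.  315.9  61. ] F [ 0.3 -0.  -0.3] w 73.7 q [ 0.41  0.34  1.68  0.    1.12 -0.84] yaxis [0.312 0.95  0.001] z [ 0.001  0.    -1.   ]
shift [0.6 0.3 1. ]
```

View pics/s2.png

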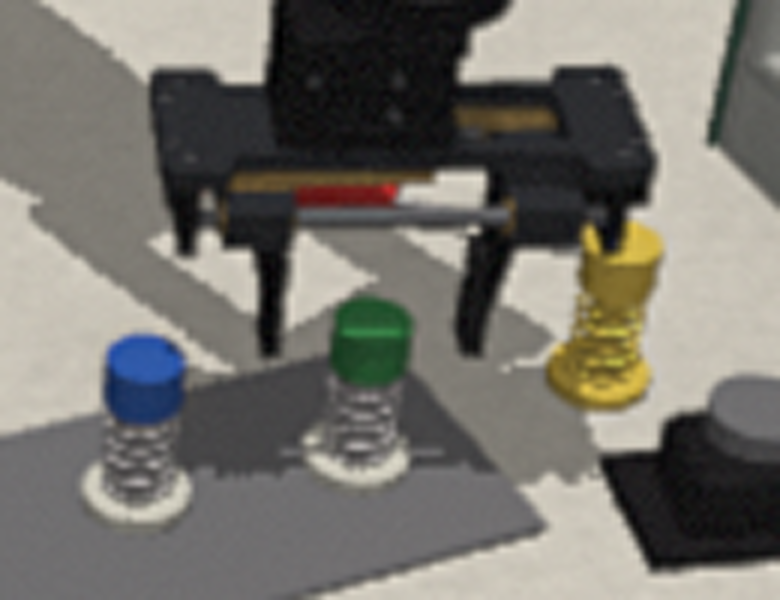

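Request:
drive_tool(
  dp=[
    [0,0,0],
    [0,0,0],
    [0,0,0],
    [0,0,0],
    [0,0,0],
    [0,0,0],
    [0,0,0],
    [0,0,0],
  ],
  delta_rot=[
    [0,0,0],
    [0,0,0],
    [0,0,0],
    [0,0,0],
    [0,0,0],
    [0,0,0],
    [0,0,0],
    [0,0,0],
  ],
  gripper=[50,30,20,20,20,20,20,20],
  newtons=45,
)

```text
time: 3.5
tool_pos: [525.5, 315.8, 60.4]
ee_rot: [0.158, 0.987, 0.0, 0.0]
contact_force: [0.3, 1.1, -0.1]
width: 32.6
```

Request:
drive_tool(
  dp=[
    [0,0,-0.005],
    [0,0,-0.02],
    [0,0,-0.04],
    [0,0,-0.06],
    [0,0,-0.08],
    [0,0,-0.1],
    [0,0,-0.12],
    [0,0,-0.12],
  ],
  delta_rot=[
    [0,0,0],
    [0,0,0],
    [0,0,0],
    [0,0,0],
    [0,0,0],
    [0,0,0],
    [0,0,0],
    [0,0,0],
  ],
  gripper=[20,20,20,20,20,20,20,20],
)

```text
time: 4.3
tool_pos: [527.7, 316.6, 185.3]
ee_rot: [0.158, 0.987, 0.002, 0.003]
contact_force: [0.9, 0.9, -1.7]
width: 32.8
```

```bash
python3 - <<'E'
from h import *
from station import camera
im=camera("scene")
shift([548.6,-238,185])
cv2.imwrite(f"pics/s3.png",cv2.resize(im[90:240,300:460],None,fx=4,fy=4,interpolation=cv2.INTER_CUBIC))
E
```

```text
t 4.35 pos [526.7 316.1 183. ] F [-0.9  0.7 -1.3] w 32.4 q [ 0.41  0.21  1.59 -0.    1.33 -0.84] yaxis [0.312 0.95  0.003] z [ 0.004  0.002 -1.   ]
shift [-194.  -519.5   -2.9]
```

View pics/s3.png

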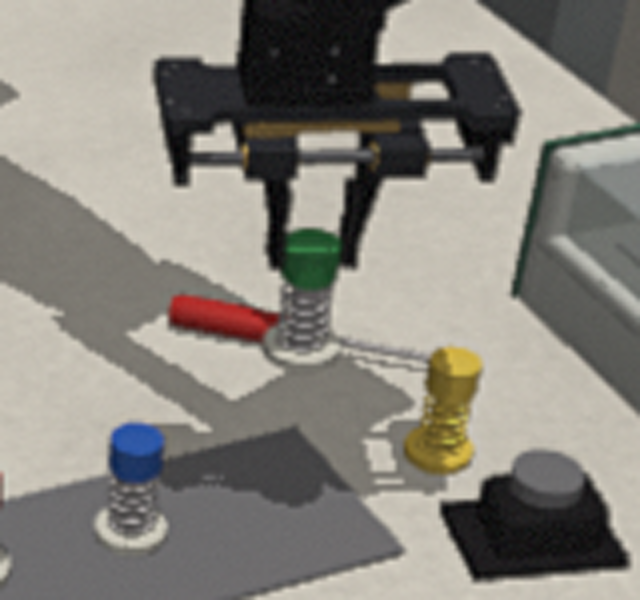

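Request:
drive_tool(
  dp=[
    [-0.005,-0.013,0],
    [-0.014,-0.037,0],
    [-0.028,-0.075,0],
    [-0.042,-0.112,0],
    [-0.056,-0.15,0],
    [-0.07,-0.187,0],
    [-0.084,-0.225,0],
    [-0.098,-0.262,0],
  ],
  delta_rot=[
    [0,0,-2],
    [0,0,-7],
    [0,0,-13],
    [0,0,-19],
    [0,0,-25],
    [0,0,-31],
    [0,0,-36],
    [0,0,-40],
  ],
  gripper=[20,20,20,20,20,20,20,20],
)

```text
time: 5.15
tool_pos: [535.6, 34.5, 179.1]
ee_rot: [-0.191, 0.982, 0.0, -0.001]
contact_force: [-0.2, 1.0, -1.4]
width: 32.1
```

```bash
python3 -c "
from h import *
shift([548.6,-238,180])"
```

```text
t 5.15 pos [535.6  34.5 179.1] F [-0.2  1.  -1.4] w 32.1 q [-0.08  0.04  1.79 -0.    1.32 -2.04] yaxis [-0.374  0.927  0.001] z [-0.002  0.    -1.   ]
shift [  90.  -257.6   -1. ]
```

Request:
drive_tool(
  dp=[
    [0.013,-0.038,0],
    [0.026,-0.076,0],
    [0.04,-0.114,0],
    [0.053,-0.152,0],
    [0.066,-0.19,0],
    [0.078,-0.224,0],
    [0.086,-0.247,0],
    [0.09,-0.2575,0],
  ],
  delta_rot=[
    [0,0,0],
    [0,0,0],
    [0,0,0],
    [0,0,0],
    [0,0,0],
    [0,0,0],
    [0,0,0],
    [0,0,0],
  ],
  gripper=[20,20,20,20,20,20,20,20],
)

```text
time: 5.95
tool_pos: [547.7, -238.3, 178.9]
ee_rot: [-0.188, 0.982, 0.001, -0.001]
contact_force: [0.5, 0.5, -2.2]
width: 32.8
```

Request:
drive_tool(
  dp=[
    [0,0,0],
    [0,0,0.01],
    [0,0,0.02],
    [0,0,0.03],
    [0,0,0.03],
    [0,0,0.03],
    [0,0,0.03],
    [0,0,0.03],
  ],
  delta_rot=[
    [0,0,0],
    [0,0,0],
    [0,0,0],
    [0,0,0],
    [0,0,0],
    [0,0,0],
    [0,0,0],
    [0,0,0],
  ],
  gripper=[20,20,20,20,20,20,20,20],
)

```text
time: 6.75
tool_pos: [549.1, -236.6, 151.0]
ee_rot: [-0.189, 0.982, -0.0, 0.0]
contact_force: [0.4, -0.0, -0.3]
width: 32.0
```

```bash
python3 - <<'E'
from h import *
from station import camera
im=camera("scene");im2=camera("top")
shift([548.6,-238,106])
cv2.imwrite(f"pics/s4.png",cv2.resize(im[180:330,60:240],None,fx=4,fy=4,interpolation=cv2.INTER_CUBIC))
cv2.imwrite(f"pics/t4.png",cv2.resize(im2[110:260,330:500],None,fx=4,fy=4,interpolation=cv2.INTER_CUBIC))
print(blobs(im,(45,90,40),(80,255,255)))
E
```

```text
t 6.85 pos [ 549.  -236.6  150.9] F [ 0.4  0.2 -1.1] w 32.2 q [-0.54  0.2   1.66 -0.    1.27 -2.49] yaxis [-0.371  0.929 -0.001] z [ 0.001 -0.    -1.   ]
shift [ 0.9 -1.1 44.9]
[([475, 171, 31, 31, 332], [490.6, 185.8]), ([132, 212, 16, 17, 221], [140.2, 219.4]), ([442, 251, 69, 83, 196], [478.1, 293.2]), ([551, 274, 9, 7, 18], [554.4, 277.7]), ([172, 283, 34, 20, 40], [188.1, 292.4]), ([112, 302, 59, 34, 77], [141.5, 318.8]), ([98, 337, 3, 83, 182], [98.6, 380.3]), ([498, 341, 7, 12, 20], [501.0, 346.4]), ([489, 354, 10, 19, 24], [493.7, 362.5])]
```

View pics/s4.png

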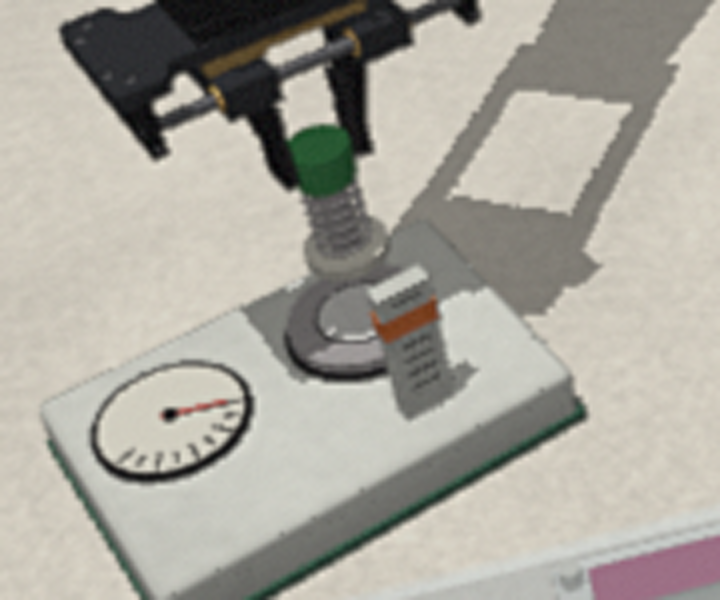

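View pics/t4.png

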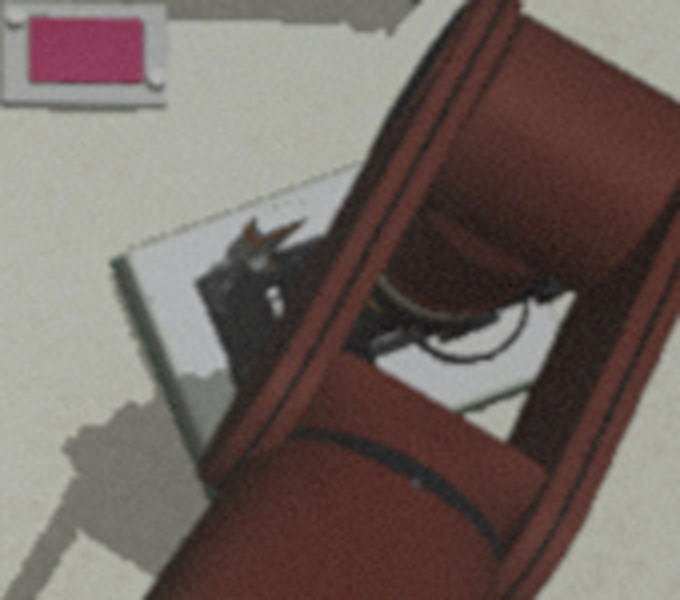

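```bash
python3 - <<'E'
from h import *
c=lambda x,y:((x+.5)/4-.5+60,(y+.5)/4-.5+180)
print(onz("scene",*c(321,141),174.5),onz("scene",*c(346,244),104))
E
```

```text
[ 548.59295495 -235.45770042  174.5       ] [ 550.68355377 -236.58081665  104.        ]
```

Request:
drive_tool(
  dp=[
    [0.001,-0.001,0.008],
    [0.001,-0.001,0.018],
    [0.001,-0.001,0.028],
    [0.001,-0.001,0.036],
    [0.001,-0.001,0.04],
    [0.001,-0.001,0.043],
    [0.001,-0.001,0.045],
    [0.001,-0.001,0.045],
  ],
  delta_rot=[
    [0,0,0],
    [0,0,0],
    [0,0,0],
    [0,0,0],
    [0,0,0],
    [0,0,0],
    [0,0,0],
    [0,0,0],
  ],
  gripper=[20,20,20,20,20,20,20,20],
)

```text
time: 7.65
tool_pos: [548.2, -237.5, 105.5]
ee_rot: [-0.189, 0.982, 0.0, 0.0]
contact_force: [-1.4, 1.3, 2.2]
width: 32.3
```

```bash
cat > look.py <<'E'
import sys
from h import *
from station import camera
shift(None)
im=camera("scene")
cv2.imwrite(f"pics/{sys.argv[1]}.png",cv2.resize(im[190:320,60:220],None,fx=5,fy=4.6,interpolation=cv2.INTER_CUBIC))
shift(None)
E
python3 look.py s5
```

```text
t 7.65 pos [ 548.2 -237.5  105.5] F [-1.4  1.3  2.2] w 32.3 q [-0.54  0.25  1.7   0.    1.19 -2.49] yaxis [-0.371  0.929  0.   ] z [-0.  0. -1.]
t 7.7 pos [ 548.3 -237.7  105.8] F [-0.8  0.9  0.7] w 32.5 q [-0.54  0.25  1.7   0.    1.19 -2.49] yaxis [-0.371  0.929 -0.   ] z [ 0. -0. -1.]
```

View pics/s5.png

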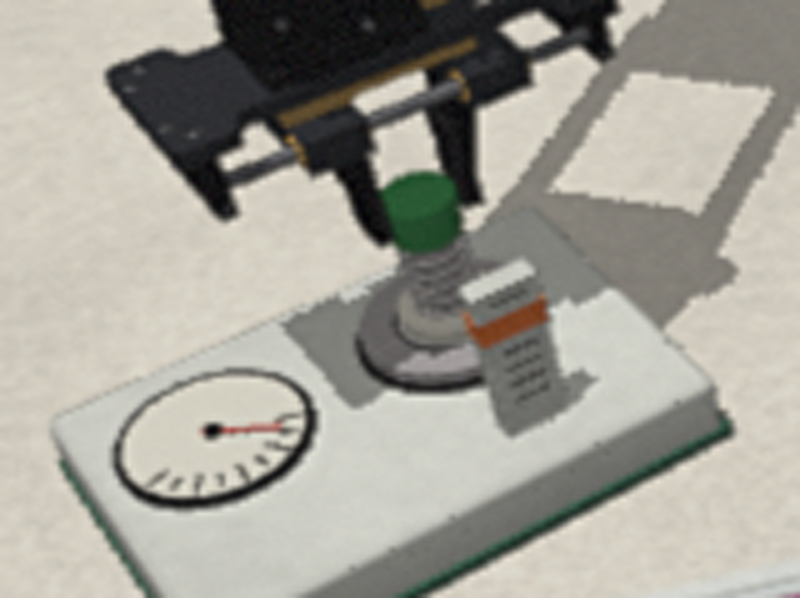

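Request:
drive_tool(
  dp=[
    [0,0,0.003],
    [0,0,0.007],
    [0,0,0.011],
    [0,0,0.015],
    [0,0,0.018],
    [0,0,0.021],
    [0,0,0.023],
    [0,0,0.0245],
  ],
  delta_rot=[
    [0,0,0],
    [0,0,0],
    [0,0,0],
    [0,0,0],
    [0,0,0],
    [0,0,0],
    [0,0,0],
    [0,0,0],
  ],
  gripper=[20,20,20,20,20,20,20,20],
)

```text
time: 8.5
tool_pos: [548.6, -237.6, 82.1]
ee_rot: [-0.189, 0.982, -0.0, 0.0]
contact_force: [-3.4, 4.8, 11.2]
width: 32.3
```

```bash
python3 look.py s6
```

```text
t 8.5 pos [ 548.6 -237.6   82.1] F [-3.4  4.8 11.2] w 32.3 q [-0.54  0.28  1.71  0.    1.15 -2.49] yaxis [-0.371  0.928 -0.   ] z [ 0.001 -0.    -1.   ]
t 8.55 pos [ 548.5 -237.6   81.9] F [-3.4  3.7 12. ] w 32.2 q [-0.54  0.28  1.71  0.    1.15 -2.49] yaxis [-0.371  0.928 -0.   ] z [ 0.001 -0.    -1.   ]
```

View pics/s6.png

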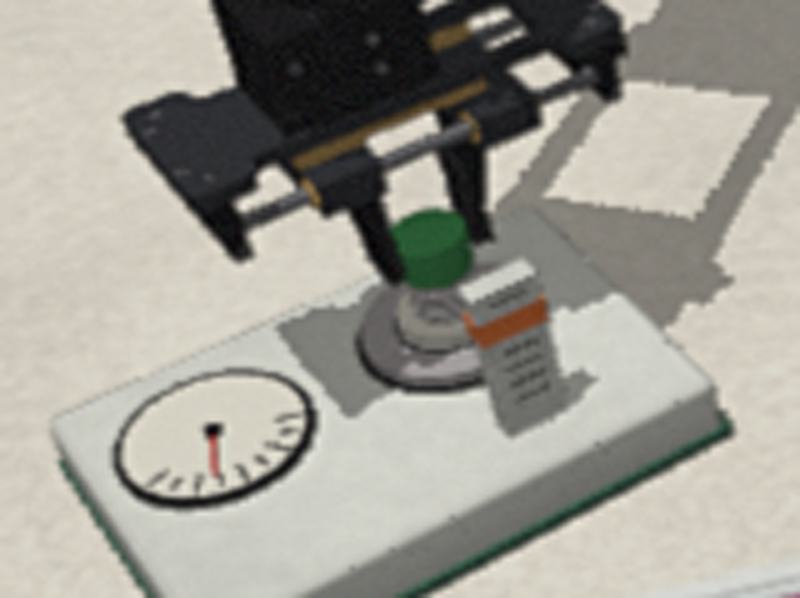

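Request:
drive_tool(
  dp=[
    [0,0,0],
    [0,0,0],
    [0,0,0],
    [0,0,0],
    [0,0,0],
    [0,0,0],
    [0,0,0],
    [0,0,0],
  ],
  delta_rot=[
    [0,0,0],
    [0,0,0],
    [0,0,0],
    [0,0,0],
    [0,0,0],
    [0,0,0],
    [0,0,0],
    [0,0,0],
  ],
  gripper=[20,20,20,20,20,20,20,20],
)

```text
time: 9.35
tool_pos: [548.6, -237.7, 82.4]
ee_rot: [-0.189, 0.982, -0.0, 0.0]
contact_force: [-3.8, 3.2, 12.0]
width: 32.5
```

Request:
drive_tool(
  dp=[
    [0,0,0],
    [0,0,0],
    [0,0,0],
    [0,0,0],
    [0,0,0],
    [0,0,0],
    [0,0,0],
    [0,0,0],
  ],
  delta_rot=[
    [0,0,0],
    [0,0,0],
    [0,0,0],
    [0,0,0],
    [0,0,0],
    [0,0,0],
    [0,0,0],
    [0,0,0],
  ],
  gripper=[20,20,20,20,20,20,20,20],
)

```text
time: 10.15
tool_pos: [548.6, -237.7, 82.3]
ee_rot: [-0.189, 0.982, -0.0, 0.0]
contact_force: [-4.8, 4.3, 11.3]
width: 32.2
```

```bash
python3 look.py s7; python3 -c "
from h import *
c=lambda x,y:((x+.5)/5-.5+60,(y+.5)/4.6-.5+190)
print(onz('scene',*c(433,229),105),onz('scene',*c(420,190),130))"
```

```text
t 10.15 pos [ 548.6 -237.7   82.3] F [-4.8  4.3 11.3] w 32.2 q [-0.54  0.28  1.71  0.    1.15 -2.49] yaxis [-0.371  0.928 -0.001] z [ 0.001 -0.    -1.   ]
t 10.2 pos [ 548.6 -237.7   82.4] F [-3.2  3.  11.7] w 32.4 q [-0.54  0.28  1.71  0.    1.15 -2.49] yaxis [-0.371  0.928 -0.001] z [ 0.001 -0.    -1.   ]
[ 547.85886214 -235.99359132  105.        ] [ 548.15476435 -236.62305711  130.        ]
```

View pics/s7.png

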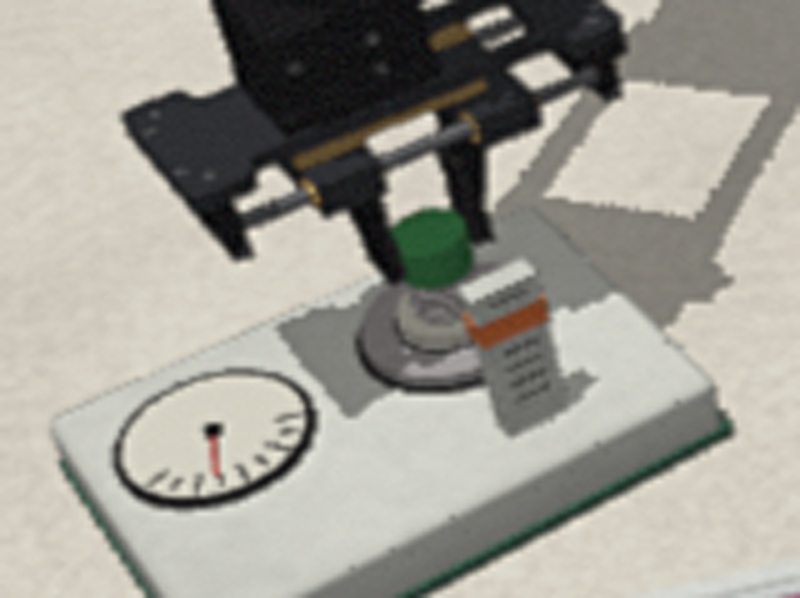

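Request:
drive_tool(
  dp=[
    [0,0,-0.003],
    [0,0,-0.007],
    [0,0,-0.011],
    [0,0,-0.015],
    [0,0,-0.019],
    [0,0,-0.022],
    [0,0,-0.0235],
    [0,0,-0.0235],
  ],
  delta_rot=[
    [0,0,0],
    [0,0,0],
    [0,0,0],
    [0,0,0],
    [0,0,0],
    [0,0,0],
    [0,0,0],
    [0,0,0],
  ],
  gripper=[20,20,20,20,20,20,20,20],
)

```text
time: 11.0
tool_pos: [548.3, -237.9, 104.3]
ee_rot: [-0.189, 0.982, -0.0, 0.0]
contact_force: [-0.1, -0.1, 1.2]
width: 32.5
```

```bash
python3 look.py s8
```

```text
t 11.0 pos [ 548.3 -237.9  104.3] F [-0.1 -0.1  1.2] w 32.5 q [-0.54  0.25  1.7  -0.    1.19 -2.49] yaxis [-0.371  0.929 -0.001] z [ 0. -0. -1.]
t 11.05 pos [ 548.2 -238.   104.2] F [ 0.4 -0.5  0.4] w 32.5 q [-0.54  0.25  1.7  -0.    1.19 -2.49] yaxis [-0.371  0.929 -0.   ] z [ 0. -0. -1.]
```

View pics/s8.png

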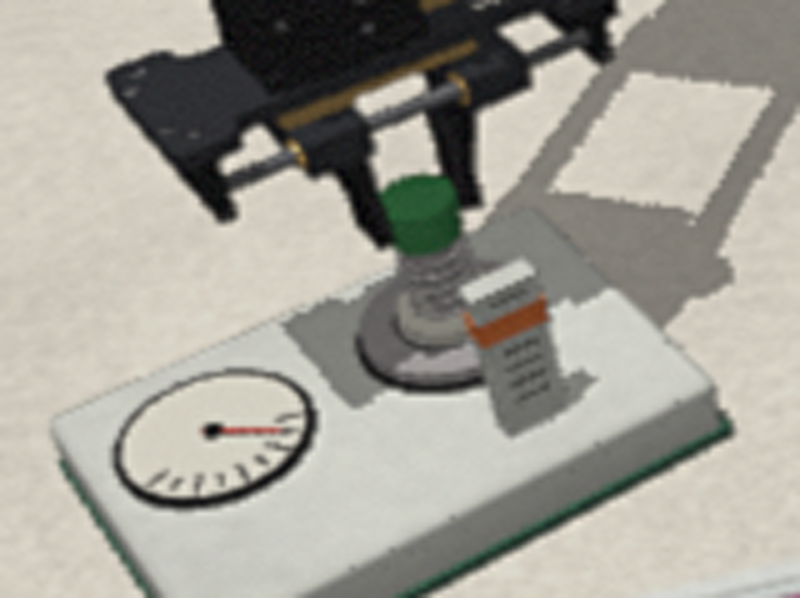

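Request:
drive_tool(
  dp=[
    [0,0,0],
    [0,0,0],
    [0,0,0],
    [0,0,0],
    [0,0,0],
    [0,0,0],
    [0,0,0],
    [0,0,0],
  ],
  delta_rot=[
    [0,0,0],
    [0,0,0],
    [0,0,0],
    [0,0,0],
    [0,0,0],
    [0,0,0],
    [0,0,0],
    [0,0,0],
  ],
  gripper=[42,46,52,60,70,80,80,80],
)

```text
time: 11.85
tool_pos: [548.1, -237.7, 104.4]
ee_rot: [-0.189, 0.982, -0.0, 0.0]
contact_force: [-0.4, -0.6, -0.3]
width: 68.1
```

Request:
drive_tool(
  dp=[
    [0,0,-0.005],
    [0,0,-0.02],
    [0,0,-0.04],
    [0,0,-0.065],
    [0,0,-0.09],
    [0,0,-0.12],
    [0,0,-0.15],
    [0,0,-0.15],
  ],
  delta_rot=[
    [0,0,0],
    [0,0,0],
    [0,0,0],
    [0,0,0],
    [0,0,0],
    [0,0,0],
    [0,0,0],
    [0,0,0],
  ],
  gripper=[80,80,80,80,80,80,80,80],
)

```text
time: 12.65
tool_pos: [550.7, -239.2, 261.8]
ee_rot: [-0.189, 0.982, -0.004, 0.004]
contact_force: [-0.1, -0.6, 0.9]
width: 69.9
```

```bash
python3 look.py s9
```

```text
t 12.65 pos [ 550.7 -239.2  261.8] F [-0.1 -0.6  0.9] w 69.9 q [-0.54  0.12  1.54  0.    1.47 -2.49] yaxis [-0.371  0.928 -0.009] z [ 0.009 -0.006 -1.   ]
t 12.7 pos [ 549.8 -238.7  258.9] F [-0.2 -1.3 -1. ] w 69.8 q [-0.54  0.13  1.54 -0.    1.46 -2.49] yaxis [-0.371  0.929 -0.006] z [ 0.006 -0.004 -1.   ]
```

View pics/s9.png

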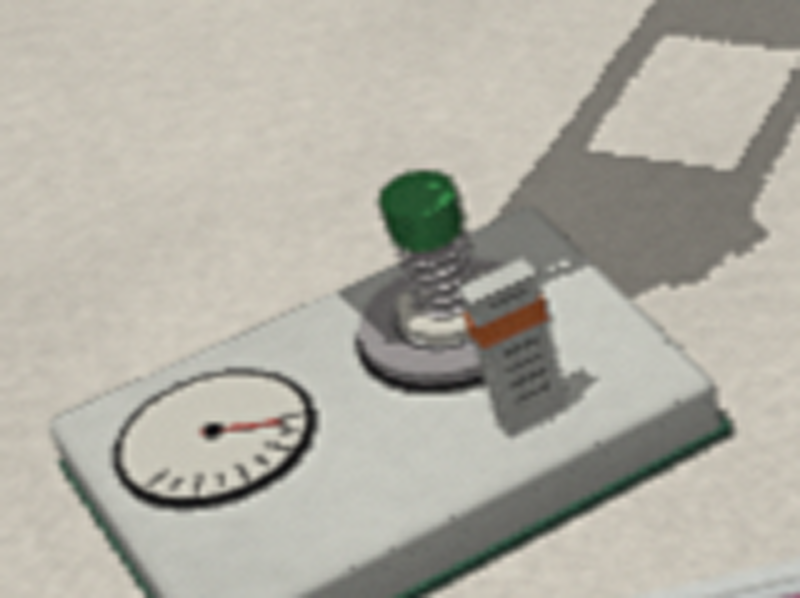

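Request:
drive_tool(
  dp=[
    [0,0,0],
    [0,0,0],
    [0,0,0],
    [0,0,0],
    [0,0,0],
    [0,0,0],
    [0,0,0],
    [0,0,0],
  ],
  delta_rot=[
    [0,0,0],
    [0,0,0],
    [0,0,0],
    [0,0,0],
    [0,0,0],
    [0,0,0],
    [0,0,0],
    [0,0,0],
  ],
  gripper=[80,80,80,80,80,80,80,80],
)

```text
time: 13.5
tool_pos: [548.1, -237.7, 254.3]
ee_rot: [-0.189, 0.982, -0.0, 0.0]
contact_force: [0.7, -0.1, -0.2]
width: 69.4
```

```bash
python3 look.py s10; python3 -c "
from h import *
c=lambda x,y:((x+.5)/5-.5+60,(y+.5)/4.6-.5+190)
print(onz('scene',*c(419,188),130))
from station import ticket; print(ticket.sign_off())"
```

```text
t 13.5 pos [ 548.1 -237.7  254.3] F [ 0.7 -0.1 -0.2] w 69.4 q [-0.54  0.13  1.55 -0.    1.46 -2.49] yaxis [-0.371  0.929 -0.   ] z [ 0. -0. -1.]
t 13.55 pos [ 548.1 -237.7  254.3] F [-0.1  0.5  0.2] w 69.5 q [-0.54  0.13  1.55  0.    1.46 -2.49] yaxis [-0.371  0.929  0.   ] z [ 0.  0. -1.]
[ 546.57237162 -236.92126758  130.        ]
the job is handed in; nothing more can be done
None
```

The green spring is standing free on the tester plate after being pressed to the orange band. I handed the job in at about 13.5 s, and no verdict is reported.

- **Press:** I gripped the spring by its cap, stood it on the plate and pressed it about 24 mm down while still held. It stayed there for about 1.7 s. The wrist force was 11–12 N. The needle swung to about 90°, near the expected 1.6 rad. Together these put the cap top near mid band, about 55 mm above the plate. I inferred that height from the force and travel and did not measure it directly.
- **Release:** I raised the spring back to its relaxed height, opened the fingers and backed off about 150 mm upward.
- **Last checks:** A picture about 0.8 s before hand-in shows the spring upright and the needle back near zero. In the hand-in frame I located the cap centre about 2 mm from the plate centre. The wrist force was about zero, so the robot was touching nothing.
- **Disagreements:** In the scene camera the fingertips looked about 17 mm higher than the stated tool geometry. I chose a grasp height that would work either way, and the grip did not visibly slip. During the press there was also a sideways force of about 5 N; it vanished when the spring came back up.

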